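Load the inspection box and hold its mirror flap at balance

ROBOT

A 6-joint arm with a two-finger parallel gripper is mounted at the origin on a cart in front of the work surface, level with it; the furniture and walls round the work are solid. World frame = base frame: x ahead of the robot, y to its left, z up, the work surface at z = 0. Lengths are in m, angles in rad, forces in N, time in s.
With the tool pointing down it reaches from about 0.35 to 0.775 m from the base axis. Payload 5.5 kg.
Tool frame: the origin (TCP) lies at the very end of the fingers, on their centre line; the grasp point (between the pads) lies env.hold_point_z behind it (env.hold_point_z is the distance from the TCP to the grasp point, in m); z points along the fingers, y is the line along which they close (so a half turn about z gives the same grasp; the last joint's range is limited). The gripper opens to 85 mm and grips with 20 to 120 N. Pads are 22 mm wide; open, the fingers measure 114 mm over their backs; the gripper's body (76 mm by 85 mm) begins 54 mm behind the grasp point. The pads swing forward as they close: fully open they stand 13 mm farther back than shut.
Start: joints at [-1.417, 0.313, 0.046, 1.304, 0, 1.431], TCP at [0.167, -0.55, 0.231] pointing down, gripper open.
Joint ranges: [-2.76, 2.76], [-0.86, 1.69], [-1.03, 1.26], [-2.2, 2.34], [-1.47, 1.5], [-3.14, 3.14]. Speed limits (rad/s): [2.57, 2.57, 3.14, 3.14, 3.14, 3.14].

INTERFACE

Orientations are given as a unit quaternion [w, x, y, z].
In Python, from workcell import env gives the robot as it stands.
- The arm moves only by the tool carry_out, never from a script. Its argument "steps" is a list of rows, each a list of 3 entries, a list of its own where there are three numbers: the turn, a rotation vector about the tool's x, y, z in degrees, then the shift along the tool's x, y, z in cm, then the closure in counts, from 0 (fully open) to 255 (shut). A call has exactly 8 rows; each row is the pose to reach, as a shift and turn from the pose commanded when the call began, along the tool's axes at that moment; what a row does not reach only later rows make up. A row lasts 1/8 s, in which the tool goes at most 62.5 mm and 10.7 degrees, less where a joint would pass 70% of its speed; a pose out of reach is approached as far as the arm can. A call with a gripper value outside its range is refused whole. The fingers move at their own pace and stop on an object; "force" is the grip in N (left out, the last holds). Time passes only in rows, so rows that repeat a pose let the fingers close, or fill a call up. It gives the time, the measured TCP pose, the force, the opening and the grip force at its end, in the units of the state.
- env.get_state(): the state, without advancing time (a new reading comes with each control period).
- env.read_camera(name): name is "scene" or "side" or "wrist"; returns (picture, depth): 420x560x3 uint8, red, green, blue; 420x560 float32, m along the optical axis (not along the pixel's ray), 0 where there is no reading.
- env.get_calibration(name): a dict with "fx", "fy", "cx", "cy" (pixels), "D" ([k1, k2, p1, p2, k3] as OpenCV has them; the pictures are not rectified), "origin" and "orientation" of the camera in the world. Camera axes: x right, y up, looking along -z (the intrinsics and any distortion apply to the point x, -y, -z); pixel columns grow to the right and rows downward; lengths in m; the calibration is good to about 2 mm. A picture is of the moment at which its call begins: read the wrist's pose just before it. get_calibration takes no time and is no camera call; for the wrist camera it gives the pose at the moment of the call.
- env.hand_in(): hands the job in; it is judged then, once.
The state is a dict: "clock": time; "joint_pos": joint angles; "qvel": joint speeds; "tau": joint torques, N m; "tcp_pos": TCP position; "orientation": TCP orientation; "wrist_force": force on the tool from outside, world axes, zero at the start; "ft_torque": the same for the moment, N m; "finger_gap": finger opening in m; "grip_force": force on a finger pad.
Only numpy, scipy, OpenCV 4.12 (cv2) and the standard library are available. Lean on these libraries where they do the work, as an engineer would, in place of code of your own. Each camera call takes 0.05 s, during which the arm holds its last target. There are 200 camera calls.

TASK

Lay the clear nebuliser case flat in the open drawer of the inspection box, let go of it and push the drawer fully shut. Then take the mirror flap on top of the box by its tab, swing it up to its balance point, where it stands straight upright, and finish while still holding the tab in the gripper so that it stays there for the viewing: nothing else keeps it up, and it must not drop back or go over to the far side. Leave the other things on the bench where they are.

Things in the scene. Friction and masses are not known exactly. Their poses are not given: they have to be found in the camera images.
- inspection_box: fixed white metal box, 150 mm (its x) x 160 mm (its y) x 75 mm high, a drawer in its -x face and a mirror flap on its top. Origin at the centre of its underside, on the bench; z up. The drawer slides out along the box's -x; the flap's hinge line runs along the box's x. The -x face looks roughly to the robot's left
- sample_drawer (a joint): drawer travel in m: 0 fully shut, about 0.11 to 0.125 at the start, limit 0.13; stays where it is left (about 1.2 N of friction)
- drawer_floor (a point): centre of the drawer's inner floor, 12 mm above the bench; moves with the drawer, axes as the box's. The grey tray is 125 mm (x) x 134 mm (y) inside; its walls are 4 mm thick and reach 38 mm above this floor. With the drawer out by d the uncovered part of the floor runs, along x from this point, from -62 mm to about d - 70 mm
- drawer_handle (a point): middle of the outer bar of the drawer's dark D-shaped handle: bar 8 mm thick, 60 mm long along the box's y, 45 mm above the bench, 20 mm out from the aluminium drawer front (front 146 mm wide, from 7 to 67 mm above the bench). Pushing the bar along the box's +x shuts the drawer
- mirror_flap (a joint): flap angle in rad: 0 lying flat on the box (start), 1.571 standing straight upright, its balance point; limit 2.5, fallen over to the far side. The hinge turns nearly freely: let go, the flap falls to one side or the other. It weighs about 0.2 kg (0.14 to 0.26)
- flap_hinge (a point): middle of the flap's hinge line, 85 mm above the bench; the line runs along the box's x and the flap lies from it toward the box's -y. The flap is 70 mm wide, 7 mm thick, mirrored on both faces; its free edge is 108 mm from the hinge and a black tab sticks out 58 mm beyond it
- flap_tab (a point): grip point on the black tab, 150 mm from the hinge line, 16 mm from the tab's end; tab 20 mm wide along the hinge direction, 8 mm thick, in line with the flap. With the flap flat it is 85 mm above the bench, 25 mm outside the box's side wall, nothing under it. Gripped across the 20 mm width, the tab can pivot between the fingers as the flap swings
- case_center (a point): centre of the nebuliser case: clear-topped, blue-bottomed flat plastic case 24 mm (its x) x 110 mm (its y) x 21 mm high (z), 30 g, loose, lying flat on the bench at the start
- amber_vial: amber glass vial with white screw cap, 27 mm across, 58 high, standing; a bystander. Origin at the centre of its underside
- cone_part: nickel cone on a round flange, 38 mm across, 14 high; a bystander. Origin at the centre of its underside
- small_box: small white carton 50 x 75 x 28 mm high; a bystander. Origin at the centre of its underside
- forceps_1: steel forceps, 13 x 122 x 8 mm, lying; a bystander. Origin at the centre of its underside

How it is judged:
On the way, in this order (a step that is already met when the one before it is completed fails the run):
1. the case lies flat in the drawer, let go of (x of case_center in the frame of drawer_floor between -0.06 and 0.06 m and y of case_center in the frame of drawer_floor between -0.066 and 0.066 m and z of case_center in the frame of drawer_floor between 0.003 and 0.018 m and angle between case_center's own z axis and vertical below 0.15 rad and contact force between the fingers and neb_case below 0.1 N and value of joint sample_drawer above 0.02 m), for 0.1 s.
2. the drawer is fully shut, the flap still down (value of joint sample_drawer below 0.005 m and value of joint mirror_flap below 0.2 rad), for 0.2 s.
3. the flap is held upright at its balance point (value of joint mirror_flap between 1.47 and 1.67 rad and velocity of joint mirror_flap between -0.1 and 0.1 rad/s and contact force between the fingers and mirror_flap above 1 N), for 0.3 s.
At the end, for the whole second after the job is handed in: the case lies flat (within 0.15 rad) inside the drawer, the drawer is shut to within 5 mm, and the fingers hold the flap still, within 0.1 rad of upright, with at least 1 N on it (all of step 3 and x of case_center in the frame of drawer_floor between -0.06 and 0.06 m and y of case_center in the frame of drawer_floor between -0.066 and 0.066 m and z of case_center in the frame of drawer_floor between 0.003 and 0.018 m and angle between case_center's own z axis and vertical below 0.15 rad and value of joint sample_drawer below 0.005 m and linear speed of neb_case below 0.02 m/s); the arm keeps its last pose, push and grip.
It fails at once if the flap goes over to the far side (value of joint mirror_flap above 1.95 rad).
It fails at once if the flap is dropped back (velocity of joint mirror_flap below -4 rad/s).
It fails at once if a bystander is moved by more than 30 mm (distance of any of amber_vial, cone_part, small_box, forceps_1 from where it was at the start of the episode above 0.03 m).
It also fails if it takes over 72 s, if anything falls off the work surface, if the arm or the gripper's body presses on something with over 40 N, if the wrist force passes 120 N, or if a joint passes its speed limit or range.

## Working session

There is one attempt and no reset: what is moved stays moved. The work goes in short steps, Python scripts to look and compute and a tool call to move; the robot and the scene stay as the last step left them, time stands still between calls to the robot, and variables do not carry over. Pictures are saved under pics/ and viewed, at most 10 in all, crops included, and the job is handed in when it is done.

Besides the shell and the picture viewer there is one more tool, called after "Request:" in YAML: its name, and indented under it one key for each argument. carry_out: Moves the arm, as the interface text tells. Its arguments: {"type":"object","properties":{"steps":{"type":"array","items":{"type":"array"}},"force":{"type":"number"}},"required":["steps"]}

```bash
mkdir -p pics; cat > h.py <<'E'
import numpy as np, cv2
from workcell import env
from scipy.spatial.transform import Rotation as R
def rot(q): return R.from_quat([q[1],q[2],q[3],q[0]])
def snap(name,fn):
    p,d=env.read_camera(name); cv2.imwrite('pics/'+fn+'.png',p[:,:,::-1]); np.save('pics/'+fn+'.npy',d); return p,d
def ray(name,uv,c=None):
    c=c or env.get_calibration(name)
    K=np.array([[c['fx'],0,c['cx']],[0,c['fy'],c['cy']],[0,0,1]])
    n=cv2.undistortPoints(np.array(uv,float).reshape(-1,1,2),K,np.array(c['D'],float)).reshape(-1,2)
    r=np.c_[n[:,0],-n[:,1],-np.ones(len(n))]
    return np.array(c['origin']),rot(c['orientation']).apply(r)
def atz(name,uv,z,c=None):
    o,r=ray(name,uv,c); z=np.broadcast_to(z,len(r)); return o+r*((z-o[2])/r[:,2])[:,None]
def bydepth(name,uv,d,c=None):
    o,r=ray(name,uv,c); return np.array([o+ri*d[int(round(v)),int(round(u))] for ri,(u,v) in zip(r,uv)])
E
python3 - <<'E'
from h import *
s=env.get_state(); print(s, env.hold_point_z)
snap('scene','s0'); snap('side','d0')
for n in('scene','side','wrist'): print(env.get_calibration(n))
E
```

```text
{'clock': 0.0, 'joint_pos': array([-1.41662008e+00,  3.14005252e-01,  4.49501023e-02,  1.30358624e+00,
        3.00878939e-05,  1.43119987e+00]), 'qvel': array([-0.00079306,  0.00077659,  0.00140765,  0.00101158, -0.0005038 ,
       -0.00058747]), 'tau': array([-7.02534453e-04, -4.80625248e+01,  2.98535049e+01,  1.93494104e-02,
       -1.42995582e-04, -1.26423160e-06]), 'tcp_pos': array([ 0.16642122, -0.5498487 ,  0.2303943 ]), 'orientation': array([-9.22617438e-04,  9.89231162e-01,  1.46358655e-01,  8.31843601e-06]), 'wrist_force': array([ 0.32162106, -0.18692855, -0.22198063]), 'ft_torque': array([-0.01141111, -0.00018387,  0.03542325]), 'grip_force': 0.0, 'finger_gap': 0.08505596865770243} 0.0187
{'fx': 461.754401923123, 'fy': 461.754401923123, 'cx': 277.97469168375295, 'cy': 218.37840936855474, 'D': array([-0.13636185,  0.        ,  0.        ,  0.        ,  0.        ]), 'origin': array([ 0.28681884, -0.80283408,  0.93289628]), 'orientation': array([ 0.90651493,  0.38353137, -0.07561064, -0.15942834])}
{'fx': 426.8379091928479, 'fy': 426.8379091928479, 'cx': 275.29260443923636, 'cy': 206.9870497825779, 'D': array([0.04608222, 0.        , 0.        , 0.        , 0.        ]), 'origin': array([ 0.89253336, -0.58254238,  0.75555925]), 'orientation': array([0.89787463, 0.37343314, 0.081067  , 0.21862521])}
{'fx': 366.8576417693409, 'fy': 366.8576417693409, 'cx': 279.890218712349, 'cy': 204.6584181489933, 'D': array([-0.06248455,  0.        ,  0.        ,  0.        ,  0.        ]), 'origin': array([ 0.2300188 , -0.53148051,  0.37438402]), 'orientation': array([ 0.79610482, -0.10571482,  0.07893246, -0.59060238])}
```

View pics/s0.png

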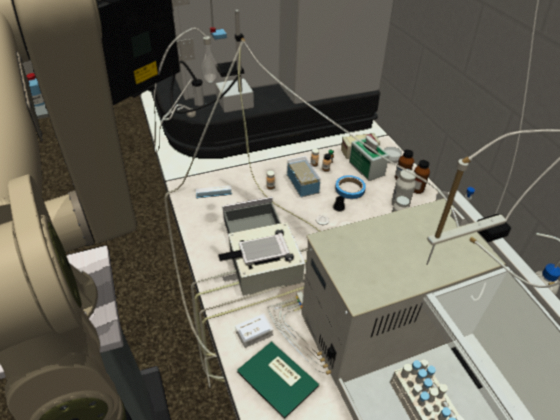

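View pics/d0.png

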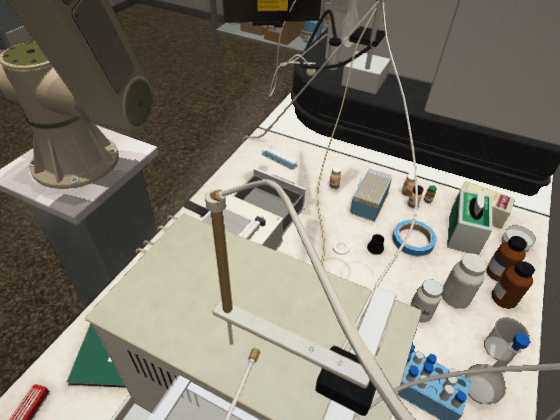

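Scene view: inspection box around (262,250), drawer open toward (250,215), black tab at (230,255), a blue-ish case at (213,192), small carton at (254,328). I'll enlarge this area.

```bash
python3 - <<'E'
from h import *
p=cv2.imread('pics/s0.png'); c=p[165:305,180:360]; cv2.imwrite('pics/s0c.png',cv2.resize(c,None,fx=4.2,fy=4.2,interpolation=cv2.INTER_CUBIC))
E
```

```text
(no output)
```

View pics/s0c.png

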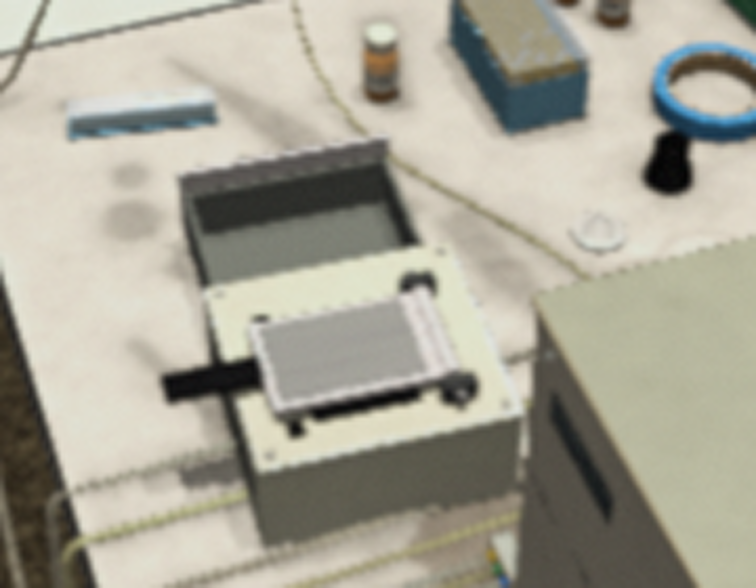

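```bash
python3 - <<'E'
from h import *
f=lambda L:[(u/4.2+180-.4,v/4.2+165-.4) for u,v in L]
d=np.load('pics/s0.npy')
np.set_printoptions(precision=4,suppress=True)
B=atz('scene',f([(207,291),(443,243),(521,410),(265,470)]),.075); print('boxtop',B,B.mean(0))
print([np.linalg.norm(B[i]-B[(i+1)%4]) for i in range(4)])
print('box depth', bydepth('scene',f([(235,310),(490,410),(275,440)]),d))
T=f([(165,388),(190,384),(240,376)]); print('tab',atz('scene',T,.085),bydepth('scene',T,d))
C=f([(70,137),(216,122)]); print('case front bottom edge',atz('scene',C,0))
C=f([(68,104),(213,92),(140,105)]); print('case top',atz('scene',C,.021),bydepth('scene',f([(80,110),(205,97),(140,105)]),d))
W=f([(180,178),(388,140)]); print('drawer front top',atz('scene',W,.067),bydepth('scene',f([(188,185),(380,150)]),d))
print('vial,cone,',atz('scene',f([(380,98),(600,240)]),0))
E
```

```text
boxtop [[ 0.4676  0.0146  0.075 ]
 [ 0.6196  0.0056  0.075 ]
 [ 0.6129 -0.139   0.075 ]
 [ 0.4596 -0.1317  0.075 ]] [ 0.5399 -0.0626  0.075 ]
[np.float64(0.15231484902846146), np.float64(0.14474270080228488), np.float64(0.15350562350884847), np.float64(0.14651362953327027)]
box depth [[ 0.4797 -0.0047  0.0729]
 [ 0.595  -0.1348  0.0775]
 [ 0.4723 -0.1096  0.0712]]
tab [[ 0.4209 -0.0622  0.085 ]
 [ 0.4354 -0.0641  0.085 ]
 [ 0.4646 -0.0678  0.085 ]] [[ 0.4204 -0.0647  0.0878]
 [ 0.4346 -0.0681  0.0896]
 [ 0.464  -0.0702  0.0878]]
case front bottom edge [[0.432  0.2695 0.    ]
 [0.537  0.2499 0.    ]]
case top [[0.4355 0.2813 0.021 ]
 [0.5385 0.2591 0.021 ]
 [0.4846 0.2627 0.021 ]] [[0.4426 0.2745 0.0187]
 [0.5317 0.2566 0.0202]
 [0.485  0.2647 0.0193]]
drawer front top [[0.481  0.128  0.067 ]
 [0.6232 0.118  0.067 ]] [[0.4872 0.1339 0.0537]
 [0.619  0.1222 0.0557]]
vial,cone, [[0.6596 0.2356 0.    ]
 [0.752  0.0429 0.    ]]
```

Request:
carry_out:
  steps:
    - [[0,0,4],[3.5,-3,0],0]
    - [[0,0,8],[7.7,-6.8,0],0]
    - [[0,0,12],[12.2,-10.8,0],0]
    - [[0,0,16],[16.7,-14.8,0],0]
    - [[0,0,20],[21.2,-18.8,0],0]
    - [[0,0,24],[25.7,-22.8,0],0]
    - [[0,0,28],[30.2,-26.8,0],0]
    - [[0,0,28],[33.4,-29.6,0],0]
  force: 30

```text
clock: 1.1
tcp_pos: [0.401, -0.168, 0.2311]
orientation: [-0.0, 0.995, -0.097, -0.0]
wrist_force: [1.0, -0.8, 0.7]
finger_gap: 0.0856
grip_force: 0.0
```

```bash
cat >> h.py <<'E'
def go(p,yaw=None):
    "shift (cm, tool axes) and turn to a tool-down pose with tool x at yaw (deg)"
    s=env.get_state(); r=rot(s['orientation']); t=np.array(s['tcp_pos'])
    out=[np.round(r.inv().apply(np.array(p)-t)*100,2)]
    if yaw is not None:
        x=R.from_euler('z',yaw,degrees=True)*R.from_euler('x',180,degrees=True)
        out.append(np.round((r.inv()*x).as_rotvec(degrees=True),2))
    print(t.round(4),'yaw',np.degrees(np.arctan2(*r.as_matrix()[[1,0],0])).round(2),*out, 'gap',s['finger_gap'],'F',np.round(s['wrist_force'],1),s['clock'])
E
python3 -c "
from h import *
go((.47,.235,.2),-11)"
```

```text
[ 0.401  -0.168   0.2311] yaw -11.11 [ -1.   -40.87   3.12] [-0.01  0.01 -0.11] gap 0.08556613604807518 F [ 1.  -0.8  0.7] 1.1
```

Request:
carry_out:
  steps:
    - [[0,0,0],[0,-3,0],0]
    - [[0,0,0],[0,-8,0],0]
    - [[0,0,0],[0,-14,0],0]
    - [[0,0,0],[0,-20,0],0]
    - [[0,0,0],[0,-26,0],0]
    - [[0,0,0],[0,-32,0],0]
    - [[0,0,0],[-0.5,-36,0],0]
    - [[0,0,0],[-1,-37,0],0]

```text
clock: 2.1
tcp_pos: [0.4456, 0.0402, 0.2312]
orientation: [-0.024, 0.998, -0.061, 0.0]
wrist_force: [-0.2, 0.1, 0.0]
finger_gap: 0.0855
grip_force: 0.0
```

```bash
python3 - <<'E'
from h import *
import pickle
pickle.dump(env.get_calibration('wrist'),open('pics/w1.pkl','wb')); p,d=snap('wrist','w1')
go((.487,.27,.06),-11)
E
```

```text
[0.4453 0.0404 0.2312] yaw -6.96 [  1.39 -22.44  18.22] [-2.76  0.23  4.04] gap 0.08541764102910146 F [ 0.  -1.4  0.1] 2.15
```

View pics/w1.png

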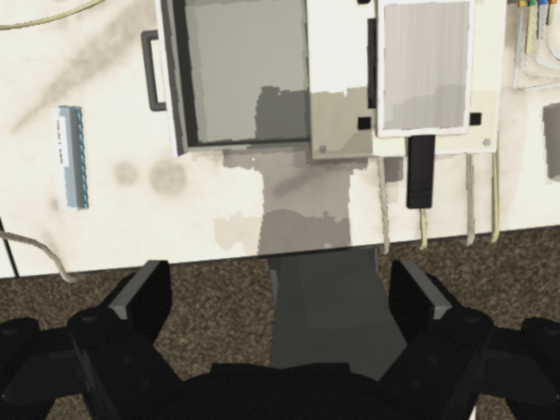

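Wrist view: case at (58–88, 106–211), drawer interior (185–308, 0–145), handle bar at x≈150, tab (420,135–208). The move stopped short; checking joints and measuring.

```bash
python3 - <<'E'
from h import *
import pickle
np.set_printoptions(precision=4,suppress=True)
c=pickle.load(open('pics/w1.pkl','rb')); d=np.load('pics/w1.npy')
s=env.get_state(); print(s['joint_pos'],s['qvel'])
print('case top corners',atz('w',[(57,107),(80,105),(65,211),(86,209)],.021,c)); print(bydepth('w',[(61,112),(68,158),(73,200)],d,c))
print('box corner tops',atz('w',[(311,158),(498,151)],.075,c), bydepth('w',[(320,150),(490,142)],d,c))
print('tab end/mid',atz('w',[(408,207),(431,207),(409,140),(434,139)],.089,c),bydepth('w',[(420,200),(420,170)],d,c))
print('handle out',atz('w',[(143,32),(150,110)],.049,c), bydepth('w',[(149,60)],d,c))
print('front top outer, wall inner',atz('w',[(160,10),(175,155)],.067,c),atz('w',[(200,142)],.05,c),bydepth('w',[(250,60),(210,120)],d,c))
print('bench level',bydepth('w',[(100,230),(330,220)],d,c))
E
```

```text
[-0.1224  0.0627 -0.2649  1.2455  0.0482  3.1406] [-0.0009 -0.0029 -0.0007 -0.0012 -0.0019 -0.0012]
case top corners [[0.54   0.26   0.021 ]
 [0.5385 0.2355 0.021 ]
 [0.4348 0.2807 0.021 ]
 [0.4344 0.2564 0.021 ]]
[[0.5348 0.2573 0.0206]
 [0.4893 0.2607 0.0226]
 [0.4455 0.2682 0.021 ]]
box corner tops [[ 0.4678  0.0188  0.075 ]
 [ 0.457  -0.1328  0.075 ]] [[ 0.4738  0.011   0.0776]
 [ 0.4652 -0.1254  0.0765]]
tab end/mid [[ 0.422  -0.0543  0.089 ]
 [ 0.42   -0.0727  0.089 ]
 [ 0.4753 -0.0569  0.089 ]
 [ 0.474  -0.076   0.089 ]] [[ 0.4272 -0.0635  0.0905]
 [ 0.4512 -0.0644  0.0897]]
handle out [[0.5877 0.1481 0.049 ]
 [0.5231 0.1549 0.049 ]] [[0.5643 0.1467 0.0507]]
front top outer, wall inner [[0.5975 0.1244 0.067 ]
 [0.4827 0.1336 0.067 ]] [[0.4899 0.1147 0.05  ]] [[0.5572 0.0646 0.0135]
 [0.5073 0.1112 0.0136]]
bench level [[0.4042 0.2598 0.0004]
 [0.3893 0.0038 0.0016]]
```

Request:
carry_out:
  steps:
    - [[0,0,-10],[0,0,0],0]
    - [[0,0,-20],[0,0,0],0]
    - [[0,0,-30],[0,0,0],0]
    - [[0,0,-40],[0,0,0],0]
    - [[0,0,-50],[0,0,0],0]
    - [[0,0,-60],[0,0,0],0]
    - [[0,0,-70],[0,0,0],0]
    - [[0,0,-80],[0,0,0],0]

```text
clock: 3.15
tcp_pos: [0.4454, 0.0403, 0.2313]
orientation: [-0.018, 0.802, 0.597, 0.016]
wrist_force: [-0.0, -0.7, 0.8]
finger_gap: 0.0857
grip_force: 0.0
```

```bash
python3 -c "
from h import *
go((.53,.259,.2),169)"
```

```text
[0.4454 0.0403 0.2313] yaw 73.35 [23.2   1.88  4.21] [  1.82  -2.51 -95.61] gap 0.08573554823843774 F [-0.  -0.7  0.8] 3.15
```

Request:
carry_out:
  steps:
    - [[0.2,-0.3,-10.5],[2.5,0.3,0.5],0]
    - [[0.4,-0.5,-21],[6,0.6,1.1],0]
    - [[0.6,-0.8,-31.5],[9.5,0.9,1.7],0]
    - [[0.8,-1.1,-42],[13,1.1,2.3],0]
    - [[1,-1.4,-52.5],[16.5,1.4,3],0]
    - [[1.2,-1.7,-63],[19.5,1.6,3.5],0]
    - [[1.4,-2,-73.5],[22,1.8,4],0]
    - [[1.6,-2.2,-84],[23.2,1.9,4.2],0]

```text
clock: 4.15
tcp_pos: [0.5317, 0.2597, 0.1995]
orientation: [-0.003, 0.195, 0.981, 0.002]
wrist_force: [-0.6, 0.0, 0.7]
finger_gap: 0.0855
grip_force: 0.0
```

```bash
python3 - <<'E'
from h import *
import pickle
pickle.dump(env.get_calibration('wrist'),open('pics/w2.pkl','wb')); p,d=snap('wrist','w2')
go((.487,.26,.06),169)
E
```

```text
[0.532  0.2605 0.1994] yaw 157.81 [ 4.06 -1.8  13.96] [  0.25  -0.33 -11.19] gap 0.08598183244346598 F [ 1.5  0.8 -0.4] 4.2
```

View pics/w2.png

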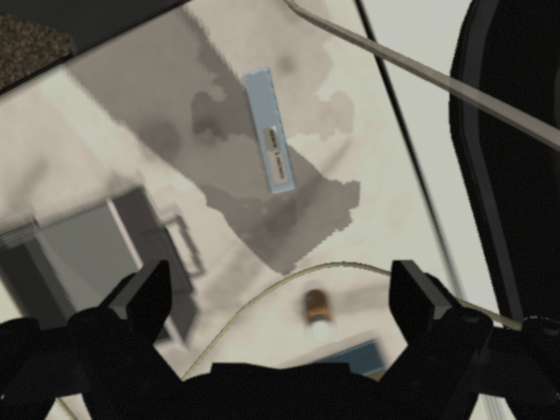

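Case corners at (247,72),(269,69),(295,190),(272,192); vial (318,305) well away, handle at (185,245).

```bash
python3 - <<'E'
from h import *
import pickle
np.set_printoptions(precision=4,suppress=True)
c=pickle.load(open('pics/w2.pkl','rb')); d=np.load('pics/w2.npy')
P=atz('w',[(247,72),(269,69),(295,190),(272,192)],.021,c); print(P,P.mean(0)); e=P[0]-P[3]; print(np.degrees(np.arctan2(e[1],e[0])))
print(bydepth('w',[(271,130)],d,c))
m=P.mean(0)
go((m[0],m[1],.06),np.degrees(np.arctan2(e[1],e[0])))
E
```

```text
[[0.434  0.2703 0.021 ]
 [0.4389 0.2882 0.021 ]
 [0.5433 0.2696 0.021 ]
 [0.537  0.2497 0.021 ]] [0.4883 0.2694 0.021 ]
168.70603995070167
[[0.486  0.2702 0.0213]]
[0.532  0.2605 0.1994] yaw 157.81 [ 4.29 -0.88 13.96] [  0.25  -0.33 -10.89] gap 0.08598183244346598 F [ 1.5  0.8 -0.4] 4.2
```

Request:
carry_out:
  steps:
    - [[0.2,-0.3,-10.9],[3,-0.6,2],0]
    - [[0.2,-0.3,-10.9],[4.2,-0.9,6],0]
    - [[0.2,-0.3,-10.9],[4.2,-0.9,11],0]
    - [[0.2,-0.3,-10.9],[4.2,-0.9,15.5],0]
    - [[0.2,-0.3,-10.9],[4.2,-0.9,18],0]
    - [[0.2,-0.3,-10.9],[4.2,-0.9,19.2],0]
    - [[0.2,-0.3,-10.9],[4.2,-0.9,19.5],0]
    - [[0.2,-0.3,-10.9],[4.2,-0.9,19.5],60]

```text
clock: 5.2
tcp_pos: [0.4891, 0.2685, 0.0063]
orientation: [0.001, 0.105, 0.995, 0.001]
wrist_force: [-0.3, 0.2, 0.0]
finger_gap: 0.0697
grip_force: 0.0
```

Request:
carry_out:
  steps:
    - [[0,0,0],[0,0,0],150]
    - [[0,0,0],[0,0,0],255]
    - [[0,0,0],[0,0,0],255]
    - [[0,0,0],[0,0,0],255]
    - [[0,0,0],[0,0,0],255]
    - [[0,0,0],[0,0,0],255]
    - [[0,0,0],[0,0,0],255]
    - [[0,0,0],[0,0,0],255]
  force: 30

```text
clock: 6.2
tcp_pos: [0.4888, 0.2687, 0.0062]
orientation: [0.001, 0.104, 0.995, 0.001]
wrist_force: [-1.4, -0.1, 5.6]
finger_gap: 0.0231
grip_force: 30.2
```

Request:
carry_out:
  steps:
    - [[0,0,0],[0,0,-2],255]
    - [[0,0,0],[0,0,-6],255]
    - [[0,0,-2],[-1,-2,-10.5],255]
    - [[0,0,-4],[-3,-5,-11.5],255]
    - [[0,0,-6],[-5.5,-10,-11.5],255]
    - [[0,0,-8],[-8.2,-15,-11.5],255]
    - [[0,0,-9],[-9.8,-17.5,-11.5],255]
    - [[0,0,-9],[-10.3,-18.5,-11.5],255]

```text
clock: 7.2
tcp_pos: [0.551, 0.0644, 0.1199]
orientation: [-0.0, 0.027, 1.0, 0.0]
wrist_force: [-0.5, 0.3, 0.0]
finger_gap: 0.0228
grip_force: 29.5
```

```bash
python3 - <<'E'
from h import *
import pickle
pickle.dump(env.get_calibration('wrist'),open('pics/w3.pkl','wb')); p,d=snap('wrist','w3')
go((.551,.066,.018),177)
E
```

```text
[0.5511 0.0641 0.1199] yaw 176.91 [1.000e-02 1.800e-01 1.019e+01] [ 0.01 -0.03 -0.09] gap 0.02346802649817506 F [-0.3  0.2 -1.4] 7.25
```

View pics/w3.png

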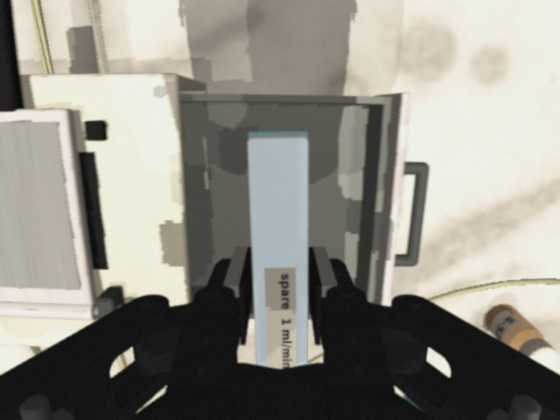

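Case hangs straight (cols 248–308, near end row 133); drawer wall at row ~97, front plate cols 388–408, box face col ~183, handle bar col ~420.

```bash
python3 - <<'E'
from h import *
import pickle
np.set_printoptions(precision=4,suppress=True)
c=pickle.load(open('pics/w3.pkl','rb')); d=np.load('pics/w3.npy')
print('near wall outer/inner',atz('w',[(290,97),(290,103)],.05,c))
print('front inner/outer top',atz('w',[(387,200),(408,95),(393,285)],.067,c))
print('box corner',atz('w',[(180,77),(25,77)],.075,c),bydepth('w',[(170,85)],d,c))
print('case end',bydepth('w',[(278,140),(278,200)],d,c),atz('w',[(248,133),(308,133)],.134,c))
print('handle bar outer',atz('w',[(428,170),(420,262)],.049,c))
E
```

```text
near wall outer/inner [[0.4809 0.0733 0.05  ]
 [0.4842 0.0731 0.05  ]]
front inner/outer top [[0.5391 0.1242 0.067 ]
 [0.4831 0.1343 0.067 ]
 [0.5917 0.1292 0.067 ]]
box corner [[ 0.4687  0.019   0.075 ]
 [ 0.4627 -0.0607  0.075 ]] [[0.4723 0.0138 0.0761]]
case end [[0.4971 0.0661 0.1342]
 [0.5183 0.0649 0.1358]] [[0.4941 0.0558 0.134 ]
 [0.4953 0.0767 0.134 ]]
handle bar outer [[0.5268 0.1538 0.049 ]
 [0.5862 0.1518 0.049 ]]
```

Request:
carry_out:
  steps:
    - [[0,0,0],[0,0.3,2],255]
    - [[0,0,0],[0,0.3,5],255]
    - [[0,0,0],[0,0.3,7.5],255]
    - [[0,0,0],[0,0.3,9.2],255]
    - [[0,0,0],[0,0.3,10],255]
    - [[0,0,0],[0,0.3,10.1],255]
    - [[0,0,0],[0,0.3,10.1],255]
    - [[0,0,0],[0,0.3,10.1],200]

```text
clock: 8.25
tcp_pos: [0.5515, 0.0692, 0.02]
orientation: [0.001, 0.026, 1.0, 0.0]
wrist_force: [0.6, -0.1, -0.7]
finger_gap: 0.0236
grip_force: 29.5
```

Request:
carry_out:
  steps:
    - [[0,0,0],[0,0,0],150]
    - [[0,0,0],[0,0,0],130]
    - [[0,0,0],[0,0,0],130]
    - [[0,0,0],[0,0,0],130]
    - [[0,0,0],[0,0,-2],130]
    - [[0,0,0],[0,0,-6],130]
    - [[0,0,0],[0,0,-11],130]
    - [[0,0,0],[0,0,-12],130]

```text
clock: 9.25
tcp_pos: [0.5532, 0.069, 0.143]
orientation: [0.003, 0.026, 1.0, 0.0]
wrist_force: [0.7, 0.2, -0.3]
finger_gap: 0.0418
grip_force: 0.0
```

```bash
python3 - <<'E'
from h import *
import pickle
pickle.dump(env.get_calibration('wrist'),open('pics/w4.pkl','wb')); p,d=snap('wrist','w4')
go((.557,.19,.12),177)
c=pickle.load(open('pics/w4.pkl','rb'))
print(bydepth('w',[(278,y) for y in range(100,330,15)],d,c).round(3).tolist())
E
```

```text
[0.5529 0.069  0.1425] yaw 177.05 [ 0.22 12.1   2.26] [0.05 0.31 0.05] gap 0.041812913303697054 F [ 0.1 -0.9  0.5] 9.3
[[0.484, 0.071, 0.014], [0.495, 0.07, 0.018], [0.504, 0.07, 0.033], [0.514, 0.069, 0.035], [0.525, 0.069, 0.034], [0.535, 0.068, 0.033], [0.546, 0.067, 0.034], [0.557, 0.067, 0.035], [0.568, 0.066, 0.034], [0.58, 0.066, 0.034], [0.591, 0.065, 0.034], [0.613, 0.064, 0.013], [0.617, 0.064, 0.032], [0.618, 0.064, 0.052], [0.662, 0.061, 0.001], [0.677, 0.06, 0.002]]
```

View pics/w4.png

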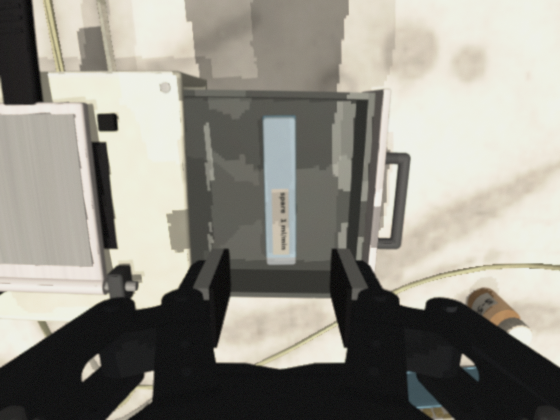

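Case lies flat in the tray (cols 264–296, rows 117–264), handle bar at cols 400–410, rows 155–248. Now closing the fingers and going outside the handle.

Request:
carry_out:
  steps:
    - [[0,0,0],[0,3,-1],255]
    - [[0,0,0],[0,8,-1],255]
    - [[0,0,0],[0,12.5,0],255]
    - [[0,0,0],[0,13.8,3],255]
    - [[0,0,0],[0,13.8,7],255]
    - [[0,0,0],[0,13.8,10],255]
    - [[0,0,0],[0,13.8,10.8],255]
    - [[0,0,0],[0,13.8,10.8],255]

```text
clock: 10.3
tcp_pos: [0.5573, 0.2067, 0.0305]
orientation: [-0.001, 0.026, 1.0, 0.0]
wrist_force: [0.1, 0.4, 1.5]
finger_gap: -0.0002
grip_force: 0.0
```

Request:
carry_out:
  steps:
    - [[0,0,0],[0,-1.5,0],255]
    - [[0,0,0],[0,-3,0],255]
    - [[0,0,0],[0,-5,0],255]
    - [[0,0,0],[0,-7,0],255]
    - [[0,0,0],[0,-9,0],255]
    - [[0,0,0],[0,-11,0],255]
    - [[0,0,0],[0,-13,0],255]
    - [[0,0,0],[0,-14,0],255]

```text
clock: 11.3
tcp_pos: [0.5504, 0.0656, 0.031]
orientation: [-0.0, 0.026, 1.0, 0.0]
wrist_force: [-0.4, 1.8, 0.2]
finger_gap: -0.0004
grip_force: 0.8
```

```bash
python3 - <<'E'
from h import *
go((.557,.05,.035),177)
E
```

```text
[0.5504 0.0656 0.031 ] yaw 176.98 [-0.74 -1.52 -0.4 ] [ 0.03 -0.05 -0.02] gap -0.00041426613496387265 F [-0.4  1.8  0.2] 11.3
```

Pushing with 1.8 N; creep on to the stop.

Request:
carry_out:
  steps:
    - [[0,0,0],[0,-0.3,0],255]
    - [[0,0,0],[0,-0.5,0],255]
    - [[0,0,0],[0,-0.7,0],255]
    - [[0,0,0],[0,-0.8,0],255]
    - [[0,0,0],[0,-0.9,0],255]
    - [[0,0,0],[0,-1,0],255]
    - [[0,0,0],[0,-1.1,0],255]
    - [[0,0,0],[0,-1.2,0],255]

```text
clock: 12.3
tcp_pos: [0.5502, 0.055, 0.0312]
orientation: [-0.0, 0.026, 1.0, 0.0]
wrist_force: [-0.4, 1.4, -0.6]
finger_gap: 0.0002
grip_force: 0.6
```

Request:
carry_out:
  steps:
    - [[0,0,0],[0,-0.2,0],255]
    - [[0,0,0],[0,-0.4,0],255]
    - [[0,0,0],[0,-0.5,0],255]
    - [[0,0,0],[0,-0.6,0],255]
    - [[0,0,0],[0,-0.7,0],255]
    - [[0,0,0],[0,-0.8,0],255]
    - [[0,0,0],[0,-0.8,0],255]
    - [[0,0,0],[0,-0.8,0],255]

```text
clock: 13.3
tcp_pos: [0.5498, 0.0507, 0.0312]
orientation: [0.0, 0.024, 1.0, 0.004]
wrist_force: [0.1, 13.3, -0.1]
finger_gap: -0.0
grip_force: 7.0
```

Request:
carry_out:
  steps:
    - [[0,0,0],[0,2.5,0],255]
    - [[0,0,0],[0,3,-4],200]
    - [[0,0,0],[0,2,-9],100]
    - [[0,0,0],[2,0,-14],0]
    - [[0,0,0],[4,-4,-17],0]
    - [[0,0,0],[6,-8.5,-17],0]
    - [[0,0,0],[6.4,-11,-17],0]
    - [[0,0,0],[6.4,-11.8,-17],0]

```text
clock: 14.3
tcp_pos: [0.4797, -0.0693, 0.2017]
orientation: [0.001, 0.027, 1.0, -0.0]
wrist_force: [-0.1, 0.3, 0.4]
finger_gap: 0.0854
grip_force: 0.0
```

```bash
python3 - <<'E'
from h import *
import pickle
pickle.dump(env.get_calibration('wrist'),open('pics/w5.pkl','wb')); p,d=snap('wrist','w5')
go((.437,-.065,.067),177)
E
```

```text
[ 0.48   -0.0693  0.2015] yaw 176.93 [ 4.33  0.21 13.44] [-0.04  0.05 -0.07] gap 0.08524629022038323 F [-0.2 -0.3  1. ] 14.35
```

View pics/w5.png

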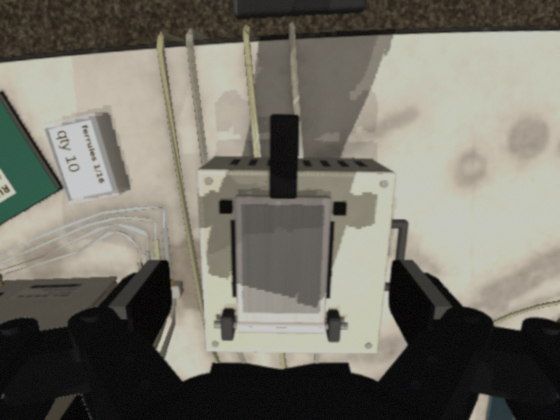

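Drawer is shut (handle at 393–407 beside the box edge 394); tab end at row 115, cols 272–298; hinge line row ~325.

```bash
python3 - <<'E'
from h import *
import pickle
np.set_printoptions(precision=4,suppress=True)
c=pickle.load(open('pics/w5.pkl','rb')); d=np.load('pics/w5.npy')
print('tab',atz('w',[(272,115),(298,115),(271,197),(297,197)],.089,c),bydepth('w',[(285,120),(285,140)],d,c))
print('flap edge, hinge',atz('w',[(236,197),(330,197),(233,325),(338,325)],.088,c))
print('handle/drawer front',atz('w',[(407,222)],.049,c), 'small box/side clear',bydepth('w',[(90,160)],d,c))
H=atz('w',[(200,170),(396,172),(206,352),(380,352)],.075,c); print(H,H.mean(0))
E
```

```text
tab [[ 0.42   -0.0722  0.089 ]
 [ 0.421  -0.0545  0.089 ]
 [ 0.4775 -0.0763  0.089 ]
 [ 0.4785 -0.0576  0.089 ]] [[ 0.4238 -0.0635  0.0898]
 [ 0.4373 -0.0642  0.0903]]
flap edge, hinge [[ 0.4764 -0.1017  0.088 ]
 [ 0.48   -0.0337  0.088 ]
 [ 0.5821 -0.1133  0.088 ]
 [ 0.5866 -0.0289  0.088 ]]
handle/drawer front [[0.5155 0.0367 0.049 ]] small box/side clear [[ 0.4502 -0.2367  0.0281]]
[[ 0.4573 -0.1287  0.075 ]
 [ 0.4666  0.0179  0.075 ]
 [ 0.6165 -0.1418  0.075 ]
 [ 0.6248  0.0095  0.075 ]] [ 0.5413 -0.0608  0.075 ]
```

Request:
carry_out:
  steps:
    - [[0,0,-0.4],[2,0.2,1],0]
    - [[0,0,-0.4],[4.2,0.3,4],0]
    - [[0,0,-0.4],[4.4,0.3,8],0]
    - [[0,0,-0.4],[4.4,0.3,11.5],0]
    - [[0,0,-0.4],[4.4,0.3,13],0]
    - [[0,0,-0.4],[4.4,0.3,13.5],0]
    - [[0,0,-0.4],[4.4,0.3,13.5],60]
    - [[0,0,-0.4],[4.4,0.3,13.5],120]

```text
clock: 15.35
tcp_pos: [0.4368, -0.0622, 0.0669]
orientation: [0.001, 0.022, 1.0, 0.0]
wrist_force: [-0.4, -0.2, 0.1]
finger_gap: 0.0516
grip_force: 0.0
```

Request:
carry_out:
  steps:
    - [[0,0,0],[0,0,0],255]
    - [[0,0,0],[0,0,0],255]
    - [[0,0,0],[0,0,0],255]
    - [[0,0,0],[0,0,0],255]
    - [[0,0,0],[0,0,0],255]
    - [[0,0,0],[0,0,0],255]
    - [[0,0,0],[0,0,0],255]
    - [[0,0,0],[0,0,0],255]
  force: 35

```text
clock: 16.35
tcp_pos: [0.4364, -0.0638, 0.0669]
orientation: [0.0, 0.023, 1.0, -0.001]
wrist_force: [-1.5, -5.5, 2.4]
finger_gap: 0.019
grip_force: 34.6
```

Request:
carry_out:
  steps:
    - [[0,0,0],[-0.03,-0.1,-0.9],255]
    - [[0,0,0],[-0.1,-0.15,-1.8],255]
    - [[0,0,0],[-0.25,-0.15,-2.7],255]
    - [[0,0,0],[-0.45,-0.15,-3.6],255]
    - [[0,0,0],[-0.7,-0.15,-4.5],255]
    - [[0,0,0],[-1.0,-0.15,-5.4],255]
    - [[0,0,0],[-1.35,-0.15,-6.2],255]
    - [[0,0,0],[-1.75,-0.15,-7.0],255]

```text
clock: 17.35
tcp_pos: [0.4532, -0.0649, 0.1365]
orientation: [-0.001, 0.022, 1.0, -0.0]
wrist_force: [1.3, -5.7, -4.1]
finger_gap: 0.0192
grip_force: 35.3
```

Request:
carry_out:
  steps:
    - [[0,0,0],[-0.5,-0.1,-0.9],255]
    - [[0,0,0],[-1.1,-0.15,-1.8],255]
    - [[0,0,0],[-1.75,-0.15,-2.6],255]
    - [[0,0,0],[-2.45,-0.15,-3.4],255]
    - [[0,0,0],[-3.2,-0.15,-4.1],255]
    - [[0,0,0],[-4.0,-0.15,-4.8],255]
    - [[0,0,0],[-4.85,-0.15,-5.4],255]
    - [[0,0,0],[-5.75,-0.15,-5.95],255]

```text
clock: 18.35
tcp_pos: [0.5112, -0.0689, 0.196]
orientation: [-0.0, 0.022, 1.0, -0.0]
wrist_force: [-2.1, -2.2, -2.1]
finger_gap: 0.0193
grip_force: 37.7
```

Request:
carry_out:
  steps:
    - [[0,0,0],[-0.9,0,-0.5],255]
    - [[0,0,0],[-1.9,-0.05,-0.9],255]
    - [[0,0,0],[-2.85,-0.05,-1.3],255]
    - [[0,0,0],[-3.85,-0.05,-1.55],255]
    - [[0,0,0],[-4.9,-0.1,-1.8],255]
    - [[0,0,0],[-5.9,-0.1,-1.95],255]
    - [[0,0,0],[-6.7,-0.1,-2.0],255]
    - [[0,0,0],[-7.2,-0.1,-2.0],255]

```text
clock: 19.35
tcp_pos: [0.5834, -0.0738, 0.2158]
orientation: [-0.0, 0.022, 1.0, -0.0]
wrist_force: [-3.8, -6.0, 1.1]
finger_gap: 0.0193
grip_force: 40.4
```

Request:
carry_out:
  steps:
    - [[0,0,0],[-0.2,0,0],255]
    - [[0,0,0],[-0.3,0,0],255]
    - [[0,0,0],[-0.3,0,0],255]
    - [[0,0,0],[-0.3,0,0],255]
    - [[0,0,0],[-0.3,0,0],255]
    - [[0,0,0],[-0.3,0,0],255]
    - [[0,0,0],[-0.3,0,0],255]
    - [[0,0,0],[-0.3,0,0],255]

```text
clock: 20.35
tcp_pos: [0.586, -0.074, 0.2159]
orientation: [-0.0, 0.022, 1.0, -0.0]
wrist_force: [-3.4, -7.0, -1.0]
finger_gap: 0.0191
grip_force: 40.4
```

```bash
python3 - <<'E'
from h import *
go((.586,-.073,.216),176.5)
p,d=snap('scene','s9'); cv2.imwrite('pics/s9c.png',cv2.resize(p[150:310,170:360,::-1],None,fx=3.5,fy=3.5,interpolation=cv2.INTER_CUBIC))
E
```

```text
[ 0.586  -0.074   0.2159] yaw 177.42 [ 0.    0.1  -0.01] [-0.06 -0.01  0.92] gap 0.01907627546365292 F [-3.4 -7.  -1. ] 20.35
```

View pics/s9c.png

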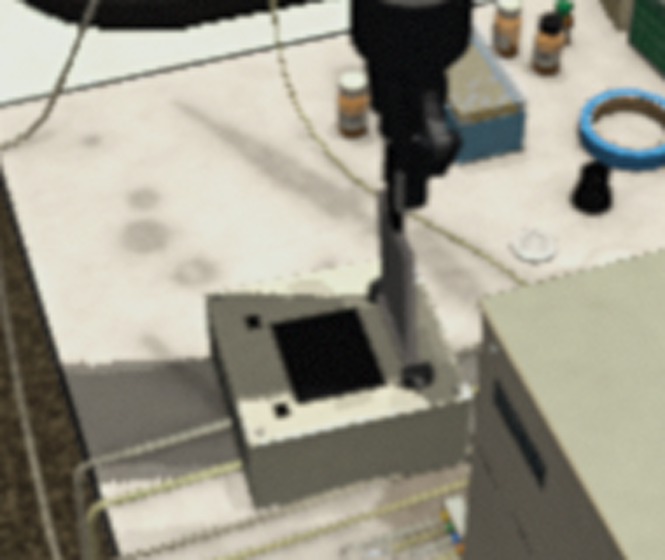

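The flap stands edge-on at (400,270), held by the tab, and the drawer is flush with the box.

```bash
python3 -c "
from workcell import env
print(env.hand_in())"
```

```text
the job is handed in; nothing more can be done
None
```

I laid the case flat in the drawer, pushed the drawer shut against its stop, and handed the job in at about 20 s with the mirror flap held upright by its tab; the hand-in returned no verdict.

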